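# Slide the wax pan onto the ring that is switched on

### The arm

A 6-joint arm with a two-finger parallel gripper is mounted at the origin on the work surface. World frame = base frame: x ahead of the robot, y to its left, z up, the work surface at z = 0. Lengths are in m, angles in rad, forces in N, time in s.
With the tool pointing down it reaches from about 0.225 to 0.875 m from the base axis. Payload 3.4 kg.
Tool frame: the origin (TCP) lies on the mounting face of the last link; the fingertips stand 173 mm ahead of it and the grasp point (between the pads) lies 155 mm ahead of it; z points along the fingers, y is the line along which they close (so a half turn about z gives the same grasp; the last joint's range is limited). The gripper opens to 85 mm and grips with 20 to 120 N. Pads are 22 mm wide; open, the fingers measure 114 mm over their backs; the gripper's body (76 mm by 85 mm) begins 54 mm behind the grasp point. The pads swing forward as they close: fully open they stand 13 mm farther back than shut.
Start: joints at [-1.318, 0.276, 1.505, -0, 1.361, -0.121], TCP at [0.21, -0.535, 0.405] pointing down, gripper open.
Joint ranges: [-2.89, 2.89], [-0.75, 2.08], [0.22, 2.7], [-1.18, 4.32], [0.11, 2.71], [-2.7, 2.7]. Speed limits (rad/s): [2.57, 2.57, 3.14, 3.14, 3.14, 3.14].

### API

Orientations are given as a unit quaternion [w, x, y, z].
In Python, from rig import manip gives the robot as it stands.
- The arm moves only by the tool carry_out, never from a script. Its arguments are lists of equal length, an entry for each row: "linear": the shift along the world's x, y, z each as a share of 500 mm, from -1 to 1, a list of three; "angular": the turn, a rotation vector about the world's x, y, z each as a share of 0.08 rad, from -1 to 1, a list of three; "hand": the opening, from 0 (shut) to 1 (fully open). In form: {"linear": [[x, y, z], ...], "angular": [[rx, ry, rz], ...], "hand": [hand, ...]}. A call has 1 to 8 rows; each row shifts and turns the commanded pose from where the row before left it; what a row does not reach is not made up. A row lasts 1/12 s, in which the tool goes at most 41.7 mm and 7.16 degrees, less where a joint would pass 70% of its speed; a pose out of reach is approached as far as the arm can. A call with a number of a shift or a turn outside -1 to 1 is refused whole. A call with a gripper value outside its range is refused whole. The fingers move at their own pace and stop on an object; "force" is the grip in N (left out, the last holds). Time passes only in rows, so rows that do not move let the fingers close. It gives the time, the measured TCP pose, the force, the opening and the grip force at its end, in the units of the state.
- manip.get_state(): the state, without advancing time (a new reading comes with each control period).
- manip.get_image(name): name is "scene" or "side" or "wrist"; returns the picture (420x560x3 uint8, red, green, blue); there is no depth.
- manip.camera_params(name): a dict with "fx", "fy", "cx", "cy" (pixels), "view" (4x4, takes a point from world to camera coordinates); the wrist camera has in their place "hand_eye" (4x4, takes a point from camera to tool coordinates, whose origin is the TCP and whose axes are the flange's). Camera axes: x right, y down, z forward; pixel columns grow to the right and rows downward; lengths in m; the calibration is good to about 2 mm. A picture is of the moment at which its call begins: read the wrist's pose just before it. camera_params takes no time and is no camera call.
- manip.sign_off(): hands the job in; it is judged then, once.
The state is a dict: "clock": time; "qpos": joint angles; "qd": joint speeds; "effort": joint torques, N m; "position": TCP position; "ee_rot": TCP orientation; "contact_force": force on the tool from outside, world axes, zero at the start; "moment": the same for the moment, N m; "width": finger opening in m; "gripper_force": force on a finger pad.
Only numpy, scipy, OpenCV 4.12 (cv2) and the standard library are available. Lean on these libraries where they do the work, as an engineer would, in place of code of your own. Each camera call takes 0.05 s, during which the arm holds its last target. There are 200 camera calls.

### The job

The lidded saucepan of lens wax is parked on the small middle ring of the bench hob, and one of the two large rings is switched on: its knob is turned well round, while the other knob is off and points straight at its ring. Slide the saucepan gently across the glass, without lifting or tipping it, onto the large ring that is switched on, so that its whole base stands inside that ring. Leave the tin and the jar at the back of the hob where they are.

Things in the scene. Friction and masses are not known exactly. Their poses are not given: they have to be found in the camera images.
- hob: Fixed bench hob, 400 mm deep (x), 620 mm wide (y), flat top 60 mm above the bench. Origin: centre of underside, on the bench; x to its back (away from the robot at yaw 0), y left, z up. Smooth black glass behind a flush 90 mm control strip at the front. Printed rings, centres at x +20 mm: two large (184 mm inside) at y +195 and -195 mm, a small one (148 mm) at y 0.
- ring_left (a point): Centre of the left large printed ring (at +y of the hob's centre), on the glass.
- ring_right (a point): Centre of the right large printed ring (at -y of the hob's centre), on the glass.
- knob_a: One of two alike fixed knobs on the control strip, each 171 mm in front of the centre of the ring it controls; which is left varies. 60 mm steel disc, black grip bar 58 x 16 mm, 24 mm high in all, white line to the pointing end. Origin: centre of underside, on the hob's top; x along the bar to the pointing end. Off: x within 0.1 rad of the hob's x. On: turned 1.3 to 1.9 rad clockwise from above.
- knob_b: The other knob, the same shape and axes as knob_a, in front of the other large ring.
- saucepan: Steel saucepan, about 0.8 kg, lid fixed: cylinder 140 mm across, 66 mm high; lid knob 32 mm across, top at 93 mm. Handle along -x, out to 218 mm, 22 mm wide, 15 mm thick, underside 47 mm up; it starts towards the robot, within 0.35 rad of the hob's -x, the pan on the middle ring. Origin: centre of base. Slides on the glass at a push of about 3 to 10 N and stops with the push.
- tin: Round steel tin 48 mm in diameter and 40 mm high, loose, standing on the glass at the back of the hob. Not to be moved. Origin: centre of its base.
- jar: Round amber jar 46 mm in diameter and 52 mm high, loose, standing on the glass at the back of the hob. Not to be moved. Origin: centre of its base.

How it is judged:
At the end, for the whole second after the job is handed in: The saucepan stands upright and at rest on the glass, its centre within 23 mm of the centre of the large ring whose knob is turned on (whole base inside the printed ring) (((y of knob_a in the frame of hob above 0 m and horizontal distance between saucepan and ring_left below 0.023 m) or (y of knob_a in the frame of hob below 0 m and horizontal distance between saucepan and ring_right below 0.023 m)) and angle between saucepan's own z axis and vertical below 0.05 rad and z of saucepan in the frame of hob below 0.064 m and linear speed of saucepan below 0.01 m/s); the robot touches nothing.
It fails at once if The saucepan's base is lifted more than 8 mm off the glass (z of saucepan in the frame of hob above 0.068 m).
It fails at once if The saucepan is tipped by more than 0.15 rad (angle between saucepan's own z axis and vertical above 0.15 rad).
It fails at once if The saucepan is jerked or shot across the glass (faster than 0.45 m/s) (linear speed of saucepan above 0.45 m/s).
It fails at once if The tin or the jar at the back of the hob is moved by more than 20 mm (distance of any of tin, jar from where it was at the start of the episode above 0.02 m).
It also fails if it takes over 35 s, if anything falls off the work surface, if the arm or the gripper's body presses on something with over 40 N, if the wrist force passes 120 N, or if a joint passes its speed limit or range.

## Working session

There is one attempt and no reset: what is moved stays moved. The work goes in short steps, Python scripts to look and compute and a tool call to move; the robot and the scene stay as the last step left them, time stands still between calls to the robot, and variables do not carry over. Pictures are saved under pics/ and viewed, at most 10 in all, crops included, and the job is handed in when it is done.

Besides the shell and the picture viewer there is one more tool, called after "Request:" by a JSON object that holds its "fn" and its "kwargs". carry_out: Moves the arm, as the interface text tells. Its arguments: {"type":"object","properties":{"linear":{"type":"array"},"angular":{"type":"array"},"hand":{"type":"array"},"force":{"type":"number"}},"required":["linear","angular","hand"]}

```bash
mkdir -p pics; python3 - <<'E'
from rig import manip
import cv2,numpy as np
for n in("scene","side"):
    cv2.imwrite(f"pics/{n}0.png",manip.get_image(n)[:,:,::-1])
    p=manip.camera_params(n);print(n,p["fx"],p["fy"],p["cx"],p["cy"],np.round(p["view"],4).tolist())
s=manip.get_state();print(s["clock"],s["position"],s["ee_rot"],s["width"])
E
```

```text
scene 533.1345566005873 533.1345566005873 274.23571906450036 208.86424881720143 [[0.7978, 0.6029, -0.0032, -0.4545], [0.4956, -0.6588, -0.566, -0.2275], [-0.3433, 0.45, -0.8244, 1.3074], [0.0, 0.0, 0.0, 1.0]]
side 489.8719618064244 489.8719618064244 275.28429509309433 207.85647439933012 [[-0.8293, -0.5584, 0.0189, 0.4602], [-0.3343, 0.4688, -0.8176, 0.2147], [0.4477, -0.6844, -0.5755, 0.8209], [0.0, 0.0, 0.0, 1.0]]
0.1 [ 0.20991994 -0.53512438  0.40391877] [-8.29691552e-04  9.82586226e-01  1.85805320e-01 -5.10946640e-05] 0.0854286463825211
```

View pics/scene0.png

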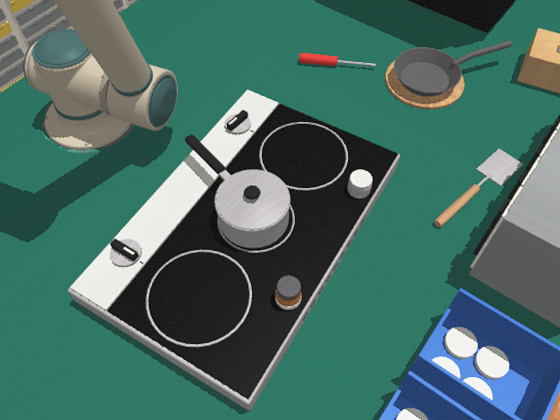

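View pics/side0.png

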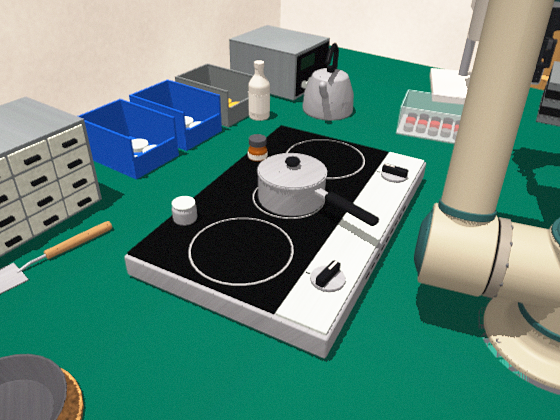

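The left knob's bar lies across the hob, so the left ring looks to be on. The right knob at about (125,252) is aligned with its ring, so it's off. The pan is at (253,205), the tin at (360,183) and the jar at (288,292). Next I'll measure these positions.

```bash
cat > h.py <<'E'
import cv2,numpy as np
from rig import manip
def ray(n,uv):
    p=manip.camera_params(n);V=np.array(p["view"]);R=V[:3,:3];c=-R.T@V[:3,3]
    uv=np.atleast_2d(uv).astype(float)
    d=np.c_[(uv[:,0]-p["cx"])/p["fx"],(uv[:,1]-p["cy"])/p["fy"],np.ones(len(uv))]@R
    return c,d
def plane(n,uv,z):
    c,d=ray(n,uv);return c+d*((z-c[2])/d[:,2])[:,None]
def tri(a,b):
    A=np.zeros((3,3));q=np.zeros(3)
    for n,uv in(("scene",a),("side",b)):
        c,d=ray(n,uv);d=d[0]/np.linalg.norm(d[0]);P=np.eye(3)-np.outer(d,d);A+=P;q+=P@c
    return np.linalg.solve(A,q)
def ring(im,n,box):  # printed ring -> centre, radius on the glass
    x0,y0,x1,y1=box;g=cv2.cvtColor(im,cv2.COLOR_BGR2GRAY)[y0:y1,x0:x1]
    m=(g>110).astype(np.uint8)
    k,lab,st,_=cv2.connectedComponentsWithStats(m,connectivity=8)
    i=max(range(1,k),key=lambda i:st[i,2]*st[i,3] if st[i,4]<0.25*st[i,2]*st[i,3] else 0)
    v,u=np.nonzero(lab==i);P=plane(n,np.c_[u+x0,v+y0],0.06)[:,:2]
    s=np.linalg.lstsq(np.c_[2*P,np.ones(len(P))],(P**2).sum(1),rcond=None)[0]
    return s[:2],np.sqrt(s[2]+s[:2]@s[:2]),len(P)
def dark(im,box,t=60):
    x0,y0,x1,y1=box;g=cv2.cvtColor(im,cv2.COLOR_BGR2GRAY)[y0:y1,x0:x1]
    k,lab,st,c=cv2.connectedComponentsWithStats((g<t).astype(np.uint8))
    i=1+np.argmax(st[1:,4]);return c[i]+[x0,y0],st[i]
E
python3 - <<'E'
from h import *
np.set_printoptions(precision=4,suppress=True)
S=cv2.imread("pics/scene0.png");D=cv2.imread("pics/side0.png")
print("L",ring(S,"scene",(256,118,350,192)),ring(D,"side",(186,214,296,288)))
print("R",ring(S,"scene",(143,246,255,350)))
a=dark(S,(240,182,264,204));b=dark(D,(282,153,303,169));print(a,b,tri(a[0],b[0]))
print("handle tip",tri((189,140),(375,220)))
print("tin top",plane("scene",(361,176),.1),plane("side",(184,204),.1))
print("jar top",plane("scene",(289,284),.112))
for n,k in(("L",[(228,129),(248,116)]),("R",[(113,244),(138,257)])): 
    P=plane("scene",k,.084);d=P[1]-P[0];print(n,P.mean(0),np.arctan2(d[1],d[0]))
c=np.hstack([cv2.resize(S[105:140,215:260],None,fx=8,fy=8),cv2.resize(S[235:270,102:147],None,fx=8,fy=8)])
cv2.imwrite("pics/k.png",c)
E
```

```text
L (array([0.5153, 0.1638]), np.float64(0.09700437556769216), 977) (array([0.5162, 0.1726]), np.float64(0.09400187481289504), 601)
R (array([ 0.5595, -0.2141]), np.float64(0.09376290823583901), 819)
(array([251.463 , 192.2654]), array([  4,   4,  16,  13, 162], dtype=int32)) (array([292.2586, 161.4224]), array([  3,   4,  15,  10, 116], dtype=int32)) [ 0.5332 -0.0228  0.1463]
handle tip [0.3277 0.0222 0.1138]
tin top [[0.6624 0.1674 0.1   ]] [[0.6556 0.1682 0.1   ]]
jar top [[ 0.6919 -0.1187  0.112 ]]
L [0.3609 0.1441 0.084 ] 1.388191086654384
R [ 0.3993 -0.235   0.084 ] 0.14562065680996508
```

View pics/k.png

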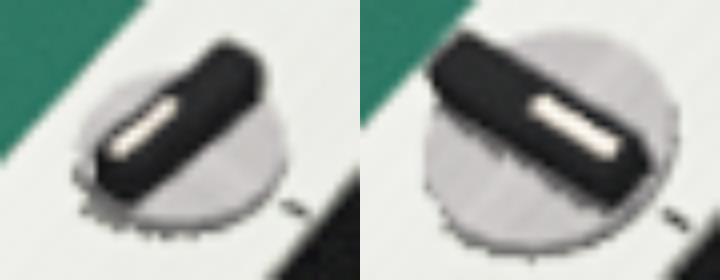

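The zoomed crop shows the left knob's white line pointing to the right (-y), so the left ring is on and the right is off. The target is about (0.516, 0.173) and the pan is at (0.533, -0.023). I'll take hold of the lid knob from above.

Request:
{"fn": "carry_out", "kwargs": {"linear": [[0.04,0.064,0],[0.04,0.064,0],[0.04,0.064,0],[0.04,0.064,0],[0.04,0.064,0],[0.04,0.064,0],[0.04,0.064,0],[0.04,0.064,0]], "angular": [[0,0,0],[0,0,0],[0,0,0],[0,0,0],[0,0,0],[0,0,0],[0,0,0],[0,0,0]], "hand": [1,1,1,1,1,1,1,1]}}

```text
clock: 0.77
position: [0.3704, -0.2775, 0.4045]
ee_rot: [-0.0, 0.983, 0.186, -0.0]
contact_force: [1.7, -0.8, 0.6]
width: 0.0855
gripper_force: 0.0
```

Request:
{"fn": "carry_out", "kwargs": {"linear": [[0.04,0.064,0],[0.04,0.064,0],[0.04,0.064,0],[0.04,0.064,0],[0.04,0.064,0],[0.04,0.064,0],[0.04,0.064,0],[0,0,0]], "angular": [[0,0,0],[0,0,0],[0,0,0],[0,0,0],[0,0,0],[0,0,0],[0,0,0],[0,0,0]], "hand": [1,1,1,1,1,1,1,1]}}

```text
clock: 1.43
position: [0.5125, -0.0504, 0.4043]
ee_rot: [-0.002, 0.982, 0.189, 0.001]
contact_force: [-0.6, -0.4, 0.5]
width: 0.0851
gripper_force: 0.0
```

Request:
{"fn": "carry_out", "kwargs": {"linear": [[0.021,0.028,-0.02],[0.02,0.027,-0.02],[0,0,0],[0,0,0]], "angular": [[0,0,0],[0,0,0],[0,0,0],[0,0,0]], "hand": [1,1,1,1]}}

```text
clock: 1.77
position: [0.5302, -0.0277, 0.3838]
ee_rot: [-0.0, 0.982, 0.187, -0.001]
contact_force: [0.2, -0.6, -1.1]
width: 0.0853
gripper_force: 0.0
```

```bash
python3 - <<'E'
from h import *
from scipy.spatial.transform import Rotation as Ro
s=manip.get_state();im=manip.get_image("wrist")[:,:,::-1];cv2.imwrite("pics/w1.png",im)
p=manip.camera_params("wrist");H=np.array(p["hand_eye"])
T=np.eye(4);T[:3,:3]=Ro.from_quat(s["ee_rot"],scalar_first=True).as_matrix();T[:3,3]=s["position"]
W=T@H
q=np.linalg.inv(W)@np.array([.5332,-.0228,.153,1]);print(p["fx"]*q[0]/q[2]+p["cx"],p["fy"]*q[1]/q[2]+p["cy"],s["position"])
np.savez("w1.npz",W=W)
E
```

```text
278.80292954860766 224.77803051174448 [ 0.53024355 -0.02766911  0.38383718]
```

View pics/w1.png

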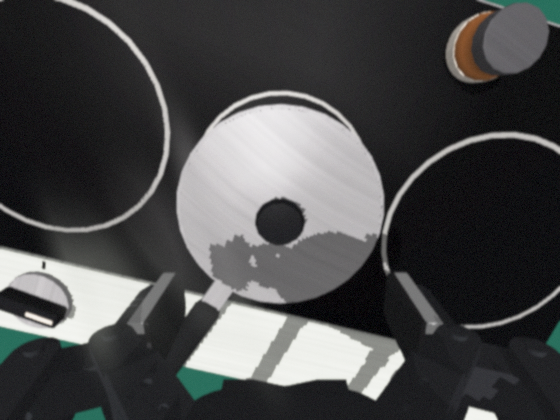

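The wrist view shows the lid knob at (280,221), where it was predicted (279,225), midway between the fingers. I'll descend and close.

Request:
{"fn": "carry_out", "kwargs": {"linear": [[0.006,0.01,-0.04],[0,0,-0.04],[0,0,-0.04],[0,0,-0.03],[0,0,-0.011],[0,0,0],[0,0,0]], "angular": [[0,0,0],[0,0,0],[0,0,0],[0,0,0],[0,0,0],[0,0,0],[0,0,0]], "hand": [1,1,1,1,1,0.6,0.5], "force": 30}}

```text
clock: 2.4
position: [0.5336, -0.0235, 0.305]
ee_rot: [0.0, 0.983, 0.185, 0.0]
contact_force: [0.6, 0.7, 0.6]
width: 0.0639
gripper_force: 0.0
```

Request:
{"fn": "carry_out", "kwargs": {"linear": [[0,0,0],[0,0,0],[0,0,0],[0,0,0],[0,0,0],[0,0,0]], "angular": [[0,0,0],[0,0,0],[0,0,0],[0,0,0],[0,0,0],[0,0,0]], "hand": [0.44,0.4,0.35,0.3,0.25,0.2]}}

```text
clock: 2.9
position: [0.5341, -0.0223, 0.3085]
ee_rot: [0.0, 0.983, 0.186, 0.003]
contact_force: [-2.4, 2.7, 16.2]
width: 0.0292
gripper_force: 30.6
```

Request:
{"fn": "carry_out", "kwargs": {"linear": [[0,0,0.003],[0,0,0.002],[0,0,0]], "angular": [[0,0,0],[0,0,0],[0,0,0]], "hand": [0.2,0.2,0.2]}}

```text
clock: 3.15
position: [0.5343, -0.0223, 0.3086]
ee_rot: [-0.0, 0.983, 0.186, 0.002]
contact_force: [1.5, 4.7, 7.7]
width: 0.0288
gripper_force: 33.5
```

Request:
{"fn": "carry_out", "kwargs": {"linear": [[0,0,0.002],[-0.001,0.005,0],[-0.001,0.01,0],[-0.002,0.015,0],[-0.002,0.02,0],[-0.002,0.02,0],[-0.002,0.02,0],[-0.001,0.01,0]], "angular": [[0,0,0],[0,0,0],[0,0,0],[0,0,0],[0,0,0],[0,0,0],[0,0,0],[0,0,0]], "hand": [0.2,0.2,0.2,0.2,0.2,0.2,0.2,0.2]}}

```text
clock: 3.82
position: [0.5286, 0.0255, 0.3088]
ee_rot: [0.004, 0.982, 0.187, 0.001]
contact_force: [0.8, -10.6, 6.9]
width: 0.029
gripper_force: 35.3
```

Request:
{"fn": "carry_out", "kwargs": {"linear": [[-0.002,0.02,0],[-0.002,0.025,0],[-0.002,0.025,0],[-0.002,0.025,0],[-0.002,0.025,0],[-0.002,0.025,0],[-0.002,0.025,0],[-0.002,0.02,0]], "angular": [[0,0,0],[0,0,0],[0,0,0],[0,0,0],[0,0,0],[0,0,0],[0,0,0],[0,0,0]], "hand": [0.2,0.2,0.2,0.2,0.2,0.2,0.2,0.2]}}

```text
clock: 4.48
position: [0.5207, 0.1202, 0.3088]
ee_rot: [0.004, 0.982, 0.187, 0.0]
contact_force: [1.1, -10.4, 8.5]
width: 0.029
gripper_force: 35.7
```

Request:
{"fn": "carry_out", "kwargs": {"linear": [[-0.002,0.02,0],[-0.002,0.02,0],[-0.002,0.02,0],[-0.002,0.02,0],[-0.001,0.015,0],[0,0.005,0],[0,0,0],[0,0,0]], "angular": [[0,0,0],[0,0,0],[0,0,0],[0,0,0],[0,0,0],[0,0,0],[0,0,0],[0,0,0]], "hand": [0.2,0.2,0.2,0.2,0.2,0.2,0.2,0.2]}}

```text
clock: 5.15
position: [0.516, 0.17, 0.3087]
ee_rot: [0.004, 0.982, 0.187, 0.0]
contact_force: [0.7, -7.5, 6.9]
width: 0.0289
gripper_force: 35.8
```

```bash
python3 - <<'E'
from h import *
for n in("scene","side"): cv2.imwrite(f"pics/{n}2.png",manip.get_image(n)[:,:,::-1])
cv2.imwrite("pics/both2.png",np.hstack([cv2.imread("pics/scene2.png")[60:360,150:550],cv2.imread("pics/side2.png")[90:390,100:500]]))
E
```

```text
(no output)
```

View pics/both2.png

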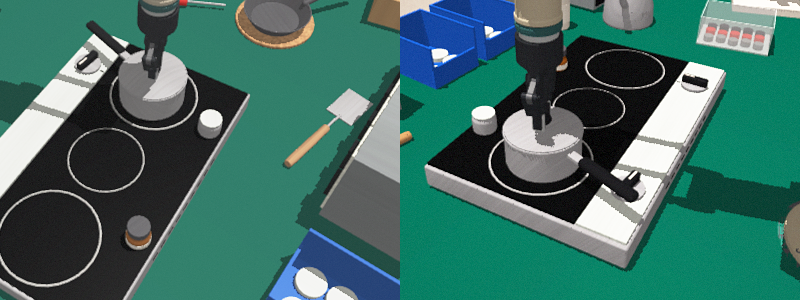

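The crop shows the pan standing inside the left ring in both views, with the tin and jar where they were. I'll release and rise.

Request:
{"fn": "carry_out", "kwargs": {"linear": [[0,-0.004,0],[0,0,0],[0,0,0],[0,0,0],[0,0,0],[0,0,0],[0,0,0]], "angular": [[0,0,0],[0,0,0],[0,0,0],[0,0,0],[0,0,0],[0,0,0],[0,0,0]], "hand": [0.2,0.5,0.7,0.9,1,1,1]}}

```text
clock: 5.83
position: [0.5153, 0.1703, 0.3075]
ee_rot: [0.0, 0.983, 0.186, -0.0]
contact_force: [-0.1, 0.1, 0.6]
width: 0.0858
gripper_force: 0.0
```

Request:
{"fn": "carry_out", "kwargs": {"linear": [[0,0,0.02],[0,0,0.03],[0,0,0.05],[0,0,0.06],[-0.03,-0.03,0.06],[-0.05,-0.05,0.03],[-0.05,-0.05,0],[-0.05,-0.05,0]], "angular": [[0,0,0],[0,0,0],[0,0,0],[0,0,0],[0,0,0],[0,0,0],[0,0,0],[0,0,0]], "hand": [1,1,1,1,1,1,1,1]}}

```text
clock: 6.5
position: [0.4246, 0.0796, 0.4348]
ee_rot: [0.001, 0.982, 0.186, 0.002]
contact_force: [0.3, -0.4, -0.3]
width: 0.0858
gripper_force: 0.0
```

Request:
{"fn": "carry_out", "kwargs": {"linear": [[-0.03,-0.07,0],[-0.03,-0.07,0],[-0.03,-0.07,0],[0,-0.07,0],[0,-0.07,0],[0,0,0],[0,0,0]], "angular": [[0,0,0],[0,0,0],[0,0,0],[0,0,0],[0,0,0],[0,0,0],[0,0,0]], "hand": [1,1,1,1,1,1,1]}}

```text
clock: 7.08
position: [0.3803, -0.0963, 0.4334]
ee_rot: [0.0, 0.983, 0.184, 0.0]
contact_force: [0.1, 0.9, 0.2]
width: 0.0856
gripper_force: 0.0
```

```bash
python3 - <<'E'
from h import *
for n in("scene","side"): cv2.imwrite(f"pics/{n}3.png",manip.get_image(n)[:,:,::-1])
cv2.imwrite("pics/both3.png",np.hstack([cv2.imread("pics/scene3.png")[60:360,150:550],cv2.imread("pics/side3.png")[90:390,100:500]]))
E
```

```text
(no output)
```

View pics/both3.png

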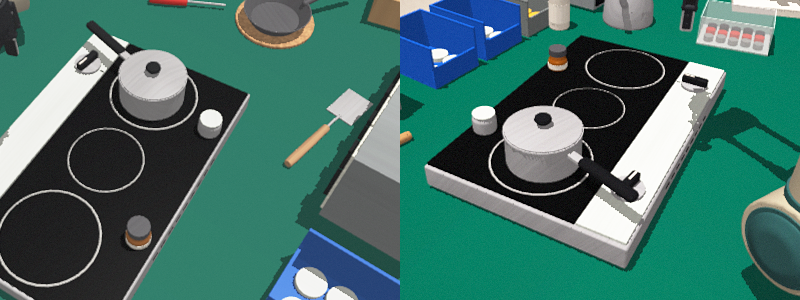

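The pan is released inside the left ring, with its lid knob at crop pixels (152,69) and (543,120), and nothing else has moved. I'll check the numbers and hand in if the error is small.

```bash
python3 - <<'E'
from h import *
S=cv2.imread("pics/scene3.png");D=cv2.imread("pics/side3.png")
a=dark(S,(292,118,312,140));b=dark(D,(632,0,633,1)) if 0 else dark(D,(632-0-0,200,655,220))
P=tri(a[0],b[0]);e=np.hypot(*(P[:2]-[.516,.173]));print(a,b,P,e)
if e<.010 and abs(P[2]-.146)<.006: print(manip.sign_off())
E
```

```text
bash:   739 Segmentation fault         python3 - <<'E'
from h import *
S=cv2.imread("pics/scene3.png");D=cv2.imread("pics/side3.png")
a=dark(S,(292,118,312,140));b=dark(D,(632,0,633,1)) if 0 else dark(D,(632-0-0,200,655,220))
P=tri(a[0],b[0]);e=np.hypot(*(P[:2]-[.516,.173]));print(a,b,P,e)
if e<.010 and abs(P[2]-.146)<.006: print(manip.sign_off())
E
```

```bash
python3 - <<'E'
from h import *
S=cv2.imread("pics/scene3.png");D=cv2.imread("pics/side3.png")
a=dark(S,(290,118,314,140));b=dark(D,(231,200,255,220))
P=tri(a[0],b[0]);e=np.hypot(*(P[:2]-[.516,.173]));print(a,b,P,e)
if e<.010 and abs(P[2]-.146)<.006: print(manip.sign_off())
E
```

```text
(array([302.72307692, 127.47692308]), array([  6,   4,  14,  12, 130], dtype=int32)) (array([242.43786982, 208.76331361]), array([  3,   3,  17,  13, 169], dtype=int32)) [0.51508034 0.16790887 0.14632007] 0.005173525160599465
the job is handed in; nothing more can be done
None
```

I slid the saucepan onto the left ring, the one switched on, and handed the job in; its centre measured about 5 mm from the ring's centre (23 mm allowed), the tin and jar looked undisturbed, and the arm was clear.

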